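# Load the blue tissue cassettes into the spring magazine

## Task

Load the two blue tissue cassettes into the spring-loaded magazine, one at a time: push each one flat, lid up, straight down past the two orange lips until they snap back over it and hold it in. Both blue cassettes must end stacked inside under the lips; leave the yellow cassette where it lies.

Things in the scene. Friction and masses are not known exactly. Their poses are not given: they have to be found in the camera images.
- blue_1_center (a point): Centre (half-way up) of a blue tissue cassette, a flat plastic box 60 mm long (its x), 50 mm wide (y), 16 mm thick (z, up), 30 to 65 g, dark slots and a white strip on its lid, loose on the black bench; easily gripped across its width. It goes into the well long side along the magazine's x, either way round. Resting loaded: centre 72 mm above the bench if upper, 56 mm if lower.
- blue_2_center (a point): The same point of the other blue cassette, alike; either may go first. Put on from above, a cassette rests on the sloping flaps; pushed (2 to 8 N) it swings them aside, and they snap back over it once its top is 8 mm below the lips' undersides (10 to 12 mm is safe: centre 60 to 62 mm above the bench). Let go, it springs up against the lips.
- yellow_center (a point): Centre of a yellow cassette of the same size and build, a bystander to be left where it lies. A loose amber specimen jar, 52 mm wide and 62 mm high, stands near the cassettes too.
- magazine: Spring magazine fixed on the bench, 112 mm high; origin: centre of its underside, z up. Base 130 (x) by 110 (y) by 12 mm. Well (mm): end walls at x = ±38, corner guides (|x| 26 to 43) at y = ±36, flaring out above z 81; y sides open between for fingers. Orange flaps hinge at x = ±44, z 110 and slope down to lips: undersides z 80, edges x = ±19. Sprung plate below gives 52 mm, 3 to 8 N.

How it is judged:
On the way, in this order (a step that is already met when the one before it is completed fails the run):
1. a first blue cassette is held in the magazine under the lips (((x of blue_1_center in the frame of magazine between -0.015 and 0.015 m and y of blue_1_center in the frame of magazine between -0.015 and 0.015 m and z of blue_1_center in the frame of magazine between 0.045 and 0.076 m and angle between blue_1_center's own z axis and vertical below 0.14 rad) or (x of blue_2_center in the frame of magazine between -0.015 and 0.015 m and y of blue_2_center in the frame of magazine between -0.015 and 0.015 m and z of blue_2_center in the frame of magazine between 0.045 and 0.076 m and angle between blue_2_center's own z axis and vertical below 0.14 rad))), for 0.2 s.
2. the second blue cassette is held in on top of it (x of blue_1_center in the frame of magazine between -0.015 and 0.015 m and y of blue_1_center in the frame of magazine between -0.015 and 0.015 m and z of blue_1_center in the frame of magazine between 0.045 and 0.076 m and angle between each of blue_1_center, blue_2_center's own z axis and vertical below 0.14 rad and x of blue_2_center in the frame of magazine between -0.015 and 0.015 m and y of blue_2_center in the frame of magazine between -0.015 and 0.015 m and z of blue_2_center in the frame of magazine between 0.045 and 0.076 m), for 0.2 s.
At the end, for the whole second after the job is handed in: Both blue cassettes lie stacked in the magazine, lid up and flat within 8 degrees, centres within 15 mm of the well's middle along its x and y and 45 to 76 mm above the bench (held under the lips); the yellow cassette is within 40 mm of where it lay (all of step 2 and distance of yellow_center from where it was at the start of the episode below 0.04 m); the robot touches nothing.
It fails at once if the yellow cassette is moved by more than 40 mm (distance of yellow_center from where it was at the start of the episode above 0.04 m).
It also fails if it takes over 64 s, if anything falls off the work surface, if the arm or the gripper's body presses on something with over 40 N, if the wrist force passes 120 N, or if a joint passes its speed limit or range.

## Robot

A 7-joint arm with a two-finger parallel gripper is mounted at the origin on the work surface. World frame = base frame: x ahead of the robot, y to its left, z up, the work surface at z = 0. Lengths are in m, angles in rad, forces in N, time in s.
With the tool pointing down it reaches from about 0.4 to 0.85 m from the base axis. Payload 4.5 kg.
Tool frame: the origin (TCP) lies at the very end of the fingers, on their centre line; the grasp point (between the pads) lies 19 mm behind it; x points along the fingers, z is the direction in which the jaws open and shut, and the axes are right-handed (so a half turn about x gives the same grasp; the last joint's range is limited). The gripper opens to 85 mm and grips with 20 to 120 N. Pads are 22 mm wide; open, the fingers measure 114 mm over their backs; the gripper's body (76 mm by 85 mm) begins 54 mm behind the grasp point. The pads swing forward as they close: fully open they stand 13 mm farther back than shut.
Start: joints at [1.221, 0.689, -0.195, 1.565, 0.157, 0.902, -0.215], TCP at [0.234, -0.58, 0.209] pointing down, gripper open.
Joint ranges: [-3.01, 3.01], [-0.46, 2.08], [-1.47, 1.51], [0.13, 2.56], [-1, 4.14], [0.04, 2.09], [-2.66, 2.66]. Speed limits (rad/s): [2.57, 2.57, 3.14, 3.14, 3.14, 3.14, 3.14].

## Interface

Orientations are given as a unit quaternion [w, x, y, z].
In Python, from bench import r gives the robot as it stands. Calls block until the motion is done:
- r.move_ptp(position, orientation): joint-space move of the TCP to a pose.
- r.move_straight(position, ori=None, rate=0.15, max_force=None): straight line of the TCP; ori=None keeps the orientation; rate is the mean speed in m/s. With max_force (N) it stops when the force on the tool has changed by that much, and returns True; else False.
- r.move_joints(angles): joint-space move.
- r.move_gripper(opening): opening from 0.0 (shut) to 1.0 (fully open); the grip force is fixed at half the most; returns when the fingers have stopped.
- r.dwell(seconds).
- r.ik(position, orientation): joint angles nearest the present ones, or None.
- r.grab_frame(name): name is "side" or "top"; returns a dict with "pixels" (420x560x3 uint8, red, green, blue), "vfov" (degrees; the focal length in pixels is half the picture's height over the tangent of half this angle, whatever the lens; pixels are square), "cx", "cy" (the principal point, pixels), "eye" and "attitude" of the camera in the world. Camera axes: x right, y down, z forward; pixel columns grow to the right and rows downward; lengths in m; the calibration is good to about 2 mm. A picture is of the moment at which its call begins. There is no depth.
A pose or a line that the arm cannot do raises r.Unreachable and nothing moves.
- r.sign_off(): hands the job in, once; it reports no verdict.
Readings, each from a call of its own:
- r.get_time(): time.
- r.get_q(): joint angles.
- r.get_qd(): joint speeds.
- r.get_joint_torque(): joint torques, N m.
- r.get_eef_pos(): TCP position.
- r.get_orientation(): TCP orientation.
- r.get_ft_force(): force on the tool from outside, world axes, zero at the start.
- r.get_moment(): the same for the moment, N m.
- r.get_width(): opening from 0.0 (shut) to 1.0 (fully open).
Only numpy, scipy, OpenCV 4.12 (cv2) and the standard library are available. Lean on these libraries where they do the work, as an engineer would, in place of code of your own. Each camera call takes 0.05 s, during which the arm holds its last target. There are 200 camera calls.

## Working session

There is one attempt and no reset: what is moved stays moved. The work goes in short steps, each a Python script; the robot and the scene stay as the last script left them, time stands still between calls to the robot, and variables do not carry over. Pictures are saved under pics/ and viewed, about 8 in all and at most 12, crops included, and the job is handed in when it is done.

```bash
ls; mkdir -p pics; python3 - <<'E'
from bench import r
import cv2
for n in("top","side"):
    f=r.grab_frame(n); cv2.imwrite(f"pics/{n}0.png",f["pixels"][:,:,::-1])
    print({k:f[k] for k in f if k!="pixels"})
print(r.get_time(),r.get_orientation())
E
```

```text
pics
{'vfov': 52.01540984587922, 'cx': 276.82556459033316, 'cy': 212.92547111704246, 'eye': array([ 0.45593494, -0.00361412,  0.76757491]), 'attitude': array([ 0.03888187, -0.70484462,  0.70646031, -0.05095178])}
{'vfov': 46.76033119527125, 'cx': 272.2799812249205, 'cy': 210.5800791244056, 'eye': array([-0.0165453 ,  0.57518911,  0.55783858]), 'attitude': array([ 0.18360453, -0.31554047,  0.81836038, -0.44385795])}
0.1 [ 0.58569956  0.39573369  0.58669568 -0.39514435]
```

View pics/top0.png

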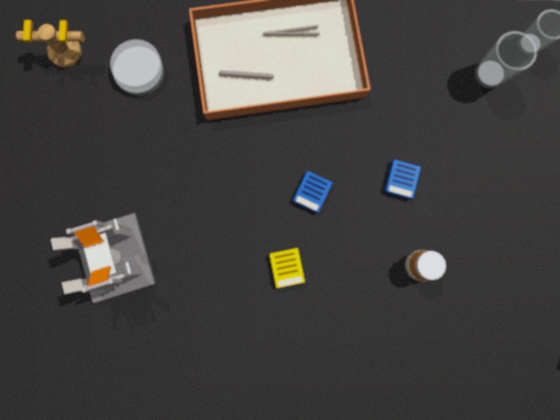

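View pics/side0.png

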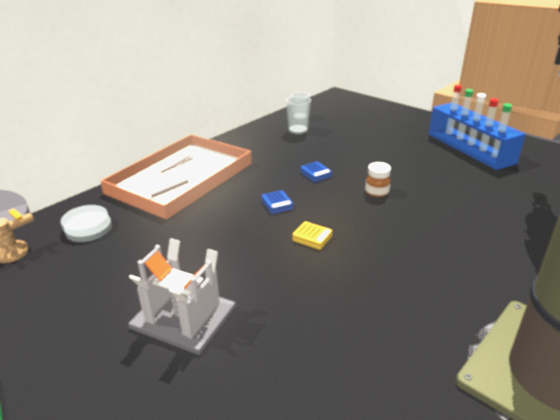

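The top view shows the blue cassettes at (313,191) and (403,179), the yellow one at (287,268) and the jar at (428,265). The magazine's base is at about (118,258) and its orange flaps at (90,237) and (99,275). Next I'll measure them by masks and ray casting.

```bash
cat > h.py <<'E'
import numpy as np, cv2
from scipy.spatial.transform import Rotation as R
from bench import r
def ray(f,uv):
    uv=np.atleast_2d(uv).astype(float); fl=210/np.tan(np.radians(f["vfov"]/2))
    d=np.c_[(uv[:,0]-f["cx"])/fl,(uv[:,1]-f["cy"])/fl,np.ones(len(uv))]
    w,x,y,z=f["attitude"]; return R.from_quat([x,y,z,w]).apply(d)
def plane(f,uv,z):
    d=ray(f,uv); return f["eye"]+d*((z-f["eye"][2])/d[:,2])[:,None]
def tri(fa,ua,fb,ub):
    a,b=ray(fa,ua)[0],ray(fb,ub)[0]
    s=np.linalg.lstsq(np.c_[a,-b],fb["eye"]-fa["eye"],rcond=None)[0]
    p,q=fa["eye"]+a*s[0],fb["eye"]+b*s[1]; return (p+q)/2,np.linalg.norm(p-q)
HSV={"blue":((105,120,60),(125,255,255)),"yellow":((22,150,100),(35,255,255)),"orange":((5,200,130),(16,255,255))}
def blobs(f,c,amin=40):
    h=cv2.cvtColor(f["pixels"],cv2.COLOR_RGB2HSV); m=cv2.inRange(h,*HSV[c])
    if c!="orange": m=cv2.morphologyEx(m,cv2.MORPH_CLOSE,np.ones((5,5)))
    return [k for k in cv2.findContours(m,cv2.RETR_EXTERNAL,cv2.CHAIN_APPROX_NONE)[0] if cv2.contourArea(k)>amin]
def cen(k):
    m=cv2.moments(k); return np.array([m["m10"],m["m01"]])/m["m00"]
def rect(f,k,z):
    """min-area rectangle on plane z, mm: centre, sizes, angle of first size"""
    p=plane(f,k[:,0],z)[:,:2]*1000
    (c,s,a)=cv2.minAreaRect(p.astype(np.float32)); return np.round(c,1),np.round(s,1),round(a,1)
E
python3 - <<'E'
from h import *
F={n:r.grab_frame(n) for n in("top","side")}
for n,f in F.items():
    for c in HSV:
        for k in blobs(f,c): print(n,c,cen(k).round(1),cv2.contourArea(k),rect(f,k,.016 if c!="orange" else .095))
f=F["top"]; g=f["pixels"][190:320,30:190]
cv2.imwrite("pics/mag.png",cv2.resize(g[:,:,::-1],None,fx=5,fy=4.6,interpolation=cv2.INTER_CUBIC) if 0 else cv2.resize(g[:,:,::-1],(720,585),interpolation=cv2.INTER_CUBIC))
E
```

```text
top blue [312.1 191.4] 994.5 (array([590.7, -79.4]), array([53.3, 63.4]), 64.4)
top blue [402.4 178.8] 985.0 (array([ 613.5, -241.4]), array([54. , 63.9]), 73.7)
top yellow [286.  264.5] 851.0 (array([456.7, -33.4]), array([63.1, 52.8]), 11.4)
top yellow [62.4 30.3] 145.5 (array([891.8, 377.7]), array([41.3, 15. ]), 0.1)
top yellow [26.9 29.8] 152.0 (array([892.4, 442.6]), array([40. , 14.6]), 3.9)
top orange [ 98.6 276.4] 160.5 (array([445.4, 258.2]), array([17.1, 35.1]), 18.4)
top orange [ 88.  235.7] 259.0 (array([505.3, 278.4]), array([26.2, 35.6]), 16.2)
side blue [275.4 200.2] 326.5 (array([585.9, -74.1]), array([57.5, 80.4]), 64.8)
side blue [313.6 170.5] 287.5 (array([ 609.9, -234.7]), array([66.4, 84. ]), 73.1)
side blue [476.3 136.9] 3442.0 (array([ 430.8, -688.1]), array([228. , 384.9]), 68.9)
side yellow [308.4 234.7] 508.5 (array([453.2, -26.7]), array([69.4, 69.9]), 11.1)
```

View pics/mag.png

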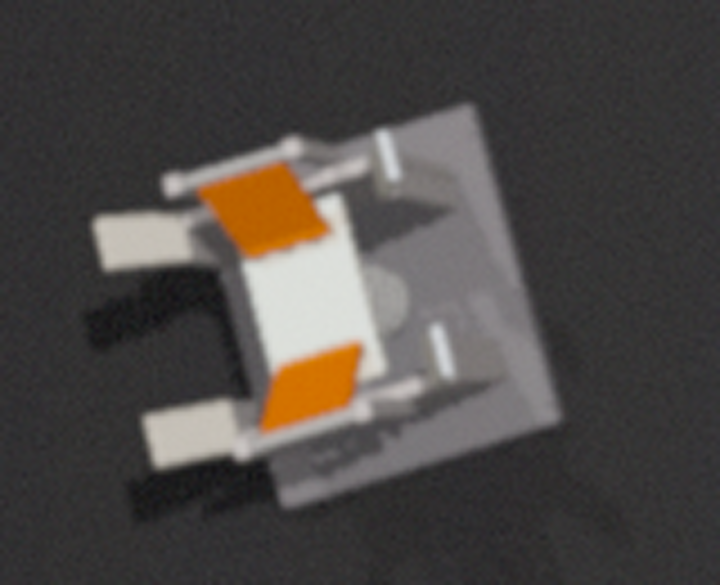

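The magnified crop shows three base corners at top-image pixels (135.6,213.3), (154,282.9) and (94,302.2). The hinge-bar ends are at (68.2,230.4), (94.9,222.2), (84,289.3) and (110,281.1). I'll work out the magazine pose from the two sets separately and compare.

```bash
python3 - <<'E'
from h import *
f=r.grab_frame("top"); c=lambda a:np.array(a)/4.5+[30,190]
B=plane(f,c([(475,105),(558,418),(288,505)]),.012)[:,:2]*1e3
print("base",B.round(1),"sides",np.linalg.norm(B[0]-B[1]),np.linalg.norm(B[1]-B[2]),"cen",(B[0]+B[2])/2)
d=B[0]-B[1]; e=B[1]-B[2]; print("ang x",np.degrees(np.arctan2(d[1],d[0])),"y-90",np.degrees(np.arctan2(e[1],e[0]))+90)
H=plane(f,c([(172,182),(292,145),(243,447),(360,410)]),.110)[:,:2]*1e3
u=H[:2].mean(0);l=H[2:].mean(0);d=u-l
print("hinge cen",H.mean(0),"span",np.linalg.norm(d),"ang",np.degrees(np.arctan2(d[1],d[0])))
L=plane(f,c([(250,255),(330,230),(275,355),(362,343)]),.080)[:,:2]*1e3;print("lip cen",L.mean(0))
print("jar base",plane(f,[428,265],.06)*1e3)
E
```

```text
base [[552.1 232. ]
 [431.  195.7]
 [398.7 296.9]] sides 126.35583378796181 106.21902406573956 cen [475.41589503 264.42854443]
ang x 16.676489231374124 y-90 17.699961833641638
hinge cen [475.4672052  268.53327504] span 92.83897514601567 ang 17.367996213024206
lip cen [476.07883473 267.80650254]
jar base [[ 459.8727686  -263.84010851   60.        ]]
```

Base, hinges and lips agree to within 4 mm: the magazine is at about (475.6, 267.5) mm with x at 17.3°. The cassettes measure 53x63 mm, slightly large because their side faces show. Now I'll pick blue_1 and hover over the magazine.

```bash
cat >> h.py <<'E'
def ori(a):
    a=np.radians(a); x=np.array([0,0,-1.]); z=np.array([np.cos(a),np.sin(a),0]); y=np.cross(z,x)
    q=R.from_matrix(np.c_[x,y,z]).as_quat(); return np.array([q[3],*q[:3]])
M=np.array([.4756,.2675]); MA=17.3
def pick(p,a,place=(*M,.24)):
    """a: jaw direction, deg. Picks, then hovers at place with jaws along the magazine's y."""
    d=((MA+90-a)+90)%180-90
    for s in(0,180,-180):
        q0,q1=r.ik([*p,.1],ori(a+s)),r.ik(place,ori(a+s+d))
        if q0 is not None and q1 is not None: print(s,np.round(q0,2),np.round(q1,2))
    q0s=[(abs(np.array(r.ik(place,ori(a+s+d)))[6]),s) for s in(0,180) if r.ik([*p,.1],ori(a+s)) is not None and r.ik(place,ori(a+s+d)) is not None]
    s=min(q0s)[1]; r.move_gripper(1.0)
    r.move_ptp([*p,.12],ori(a+s)); print("stop",r.move_straight([*p,.002],rate=.1,max_force=8),r.get_eef_pos())
    r.move_gripper(0); print("width",r.get_width())
    r.move_straight([*p,.2],rate=.15); print("width",r.get_width())
    r.move_ptp(place,ori(a+s+d)); print(r.get_eef_pos(),r.get_ft_force(),r.get_time())
E
python3 - <<'E'
from h import *
pick((.592,-.080),64.4)
for n in("top","side"): cv2.imwrite(f"pics/{n}1.png",r.grab_frame(n)["pixels"][:,:,::-1])
a=cv2.imread("pics/top1.png")[130:350,0:280]; b=cv2.imread("pics/side1.png")[130:350,50:330]
cv2.imwrite("pics/both1.png",cv2.resize(np.vstack([a,b]),None,fx=1.36,fy=1.36))
E
```

```text
0 [ 0.39  0.86 -0.61  1.73  0.67  0.77  0.57] [ 0.02  0.76 -1.13  1.74  0.75  1.15  0.53]
180 [-0.01  0.8   0.12  1.75 -0.15  0.59 -1.82] [-0.48  0.55 -0.19  1.77  0.13  0.84 -2.  ]
-180 [-0.01  0.8   0.12  1.75 -0.15  0.59 -1.82] [-0.48  0.55 -0.19  1.77  0.13  0.84 -2.  ]
stop False [ 0.5926039  -0.07995083  0.00267355]
width 0.005043794260040595
width 0.0087954052163542
[0.47673715 0.26558642 0.23949341] [ 0.44044454  0.22170457 -1.34961197] 7.625
```

View pics/both1.png

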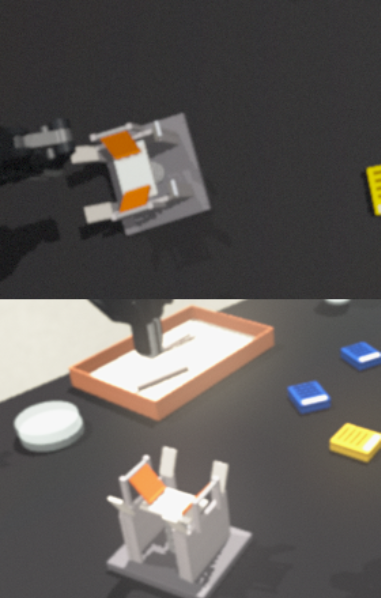

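The gripper closed on nothing and blue_1 still lies in place. In the pictures the shut fingertips also look off the magazine: about (50,233) in the top view and (160,390) in the side view. I'll compare the projected TCP with where it actually appears.

```bash
cat >> h.py <<'E'
def proj(f,p):
    w,x,y,z=f["attitude"]; c=R.from_quat([x,y,z,w]).inv().apply(np.atleast_2d(p)-f["eye"]); fl=210/np.tan(np.radians(f["vfov"]/2))
    return c[:,:2]/c[:,2:]*fl+[f["cx"],f["cy"]]
E
python3 - <<'E'
from h import *
F={n:r.grab_frame(n) for n in("top","side")}
p=r.get_eef_pos(); print(p,r.get_orientation())
for n,f in F.items():
    print(n,"tcp",proj(f,p),"+100mm up",proj(f,p+[0,0,.1]),"base",proj(f,[0,0,0]))
    for k in blobs(f,"blue")+blobs(f,"yellow"): print(n,cen(k).round(1))
t,s=F["top"]["pixels"],F["side"]["pixels"]
a=t[170:290,0:160].copy(); b=s[100:260,90:250].copy()
a=cv2.resize(a,(480,360)); b=cv2.resize(b,(320,320)); b=np.vstack([b,np.zeros((40,320,3),np.uint8)])
im=np.hstack([a,b]).astype(float); im=255*(im/255)**.5
cv2.imwrite("pics/tip.png",im[:,:,::-1].astype(np.uint8))
E
```

```text
[0.4763682  0.26624122 0.23973161] [-0.41965503  0.56907151 -0.42007227 -0.56884669]
top tcp [[ 46.70330127 251.70807323]] +100mm up [[ -5.6223965  247.89218567]] base [[267.62057808 549.21870035]]
top [312.1 191.4]
top [402.4 178.8]
top [286.  264.5]
top [62.5 30.2]
top [27. 30.]
side tcp [[163.18368755 186.5490907 ]] +100mm up [[151.59106023 115.28438783]] base [[558.80574454 379.55469102]]
side [275.4 200.2]
side [313.4 170.5]
side [476.4 136.9]
side [308.4 234.7]
```

View pics/tip.png

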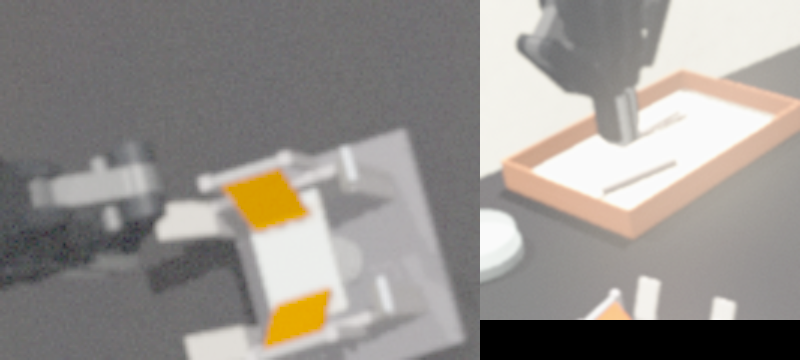

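```bash
python3 - <<'E'
from h import *
F={n:r.grab_frame(n) for n in("top","side")}; p=r.get_eef_pos()
q=r.get_orientation(); print("tool x",R.from_quat([*q[1:],q[0]]).as_matrix()[:,0].round(4))
print("tri tip",tri(F["top"],[51,231],F["side"],[162,171]),p)
# move into the middle of both views, over the free bench, diff pictures of tips
r.move_gripper(0)
out=[]
P=np.array([.45,.08,.10])
r.move_ptp(P,ori(107.3+ (180 if r.get_q()[6]<-1 else 0)));r.dwell(.5)
F2={n:r.grab_frame(n) for n in F}; p=r.get_eef_pos(); print(p,r.get_q().round(3))
ims=[]
for n in F:
    u=proj(F2[n],p)[0]; print(n,u,proj(F2[n],p+np.array([[.02,0,0],[0,.02,0],[0,0,.02]])))
    a=F2[n]["pixels"]; c=np.round(u).astype(int)
    b=a[max(c[1]-50,0):c[1]+50,max(c[0]-50,0):c[0]+50]; print("crop origin",c-50)
    b=cv2.resize(b,(400,400),interpolation=cv2.INTER_CUBIC); cv2.drawMarker(b,(200,200),(255,0,0),0,12); ims.append(b)
cv2.imwrite("pics/tip2.png",(255*(np.hstack(ims)/255)**.5)[:,:,::-1].astype(np.uint8))
E
```

```text
tool x [-1.e-04 -3.e-04 -1.e+00]
tri tip (array([0.49827925, 0.25387573, 0.25164393]), np.float64(0.006500670610745134)) [0.47604814 0.26674543 0.23984416]
[0.44999793 0.08003226 0.10001577] [ 0.153  0.759 -0.701  2.144  0.939  0.582  0.624]
top [214.93353912 272.04444491] [[215.12669404 258.92780664]
 [201.85122763 272.0908525 ]
 [213.24260247 272.17116855]]
crop origin [165 222]
side [274.40348592 222.00574028] [[265.80359748 217.71598984]
 [266.26221762 227.07273379]
 [274.18680299 212.0429024 ]]
crop origin [224 172]
```

View pics/tip2.png

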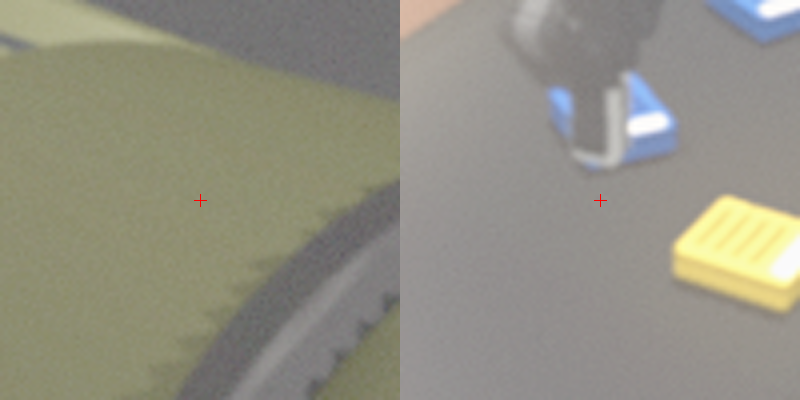

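In the side view the shut tips are about 9 px above the projected TCP, roughly 17 mm higher if it is all height. That would explain closing above the cassette. I'll check by touching the bare bench gently, then compare both views from a pose where the arm doesn't block the top camera.

```bash
python3 - <<'E'
from h import *
p=r.get_eef_pos()
print(r.move_straight([p[0],p[1],.01],rate=.1,max_force=4),r.get_eef_pos())
print(r.move_straight([p[0],p[1],-.03],rate=.02,max_force=4),r.get_eef_pos(),r.get_ft_force())
F=r.grab_frame("side"); p=r.get_eef_pos(); u=proj(F,p)[0]; print(u)
c=np.round(u).astype(int); b=cv2.resize(F["pixels"][c[1]-50:c[1]+50,c[0]-50:c[0]+50],(400,400),interpolation=cv2.INTER_CUBIC); cv2.drawMarker(b,(200,200),(255,0,0),0,12)
r.move_straight([p[0],p[1],.12],rate=.2)
# second pose: far side of the bench, seen free from above
r.move_ptp([.70,-.10,.06],ori(107.3)); r.dwell(.4); p=r.get_eef_pos(); ims=[b]
for n in("top","side"):
    F=r.grab_frame(n); u=proj(F,p)[0]; c=np.round(u).astype(int); print(n,p,u)
    b=cv2.resize(F["pixels"][c[1]-50:c[1]+50,c[0]-50:c[0]+50],(400,400),interpolation=cv2.INTER_CUBIC); cv2.drawMarker(b,(200,200),(255,0,0),0,12); ims.append(b)
im=cv2.resize(np.hstack(ims),(798,266)); cv2.imwrite("pics/tip3.png",(255*(im/255)**.5)[:,:,::-1].astype(np.uint8)); print(r.get_time())
E
```

```text
False [0.4501052  0.0801969  0.01020354]
True [ 0.45003129  0.07995608 -0.0223211 ] [-1.01188662 -0.29125261  6.79617132]
[275.62038149 277.63277706]
top [ 0.69997735 -0.09969605  0.060317  ] [325.67131477 123.50053089]
side [ 0.69997735 -0.09969605  0.060317  ] [247.09079042 162.38172481]
14.8
```

View pics/tip3.png

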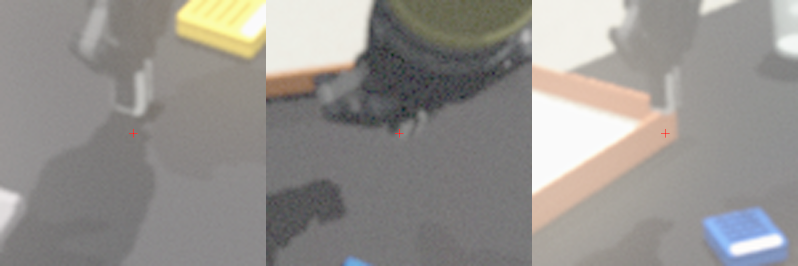

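The bench touch came at a reported z of -22 mm, so the real tips sit about 21 mm above the reported TCP. The side view shows the same shift at every pose. At the third pose the top view has the tip at about (331,120), so any lateral error is small. I'll lower all heights by 21 mm and pick again.

```bash
sed -i 's/\[\*p,.002\]/[*p,-.0195]/; s/q0,q1=r.ik(\[\*p,.1\]/q0,q1=r.ik([*p,-.0195]/; s/^        if q0 is not None and q1.*$/        pass/' h.py
python3 - <<'E'
from h import *
f=r.grab_frame("top"); print("tip lateral",plane(f,[331,120.5],.081)[0],r.get_eef_pos())
pick((.592,-.080),64.4); r.dwell(.2)
ims=[]; p=r.get_eef_pos()+[0,0,.021]
for n in("top","side"):
    F=r.grab_frame(n); ks=blobs(F,"blue",150); print(n,proj(F,p)[0],[(cen(k).round(1),cv2.contourArea(k)) for k in ks])
    ims.append(F["pixels"][130:350,0:280] if n=="top" else F["pixels"][110:330,60:340])
im=cv2.resize(np.hstack(ims),(798,314)); cv2.imwrite("pics/hold1.png",(255*(im/255)**.6)[:,:,::-1].astype(np.uint8))
E
```

```text
tip lateral [ 0.6980129  -0.10582862  0.081     ] [ 0.69999047 -0.10001464  0.06007296]
stop False [ 0.59254702 -0.07999316 -0.01887727]
width 0.5655592572248372
width 0.5636891976272317
[0.47672171 0.26559122 0.2394891 ] [-0.5729669  -0.44651927  0.00737035] 21.375
top [ 37.43090483 251.04776893] [(array([ 38.2, 267.3]), 992.0), (array([402.4, 178.8]), 984.0)]
side [160.91571872 172.60181513] [(array([313.6, 170.4]), 283.5), (array([159.1, 160.8]), 156.5), (array([476.3, 136.9]), 3440.0)]
```

View pics/hold1.png

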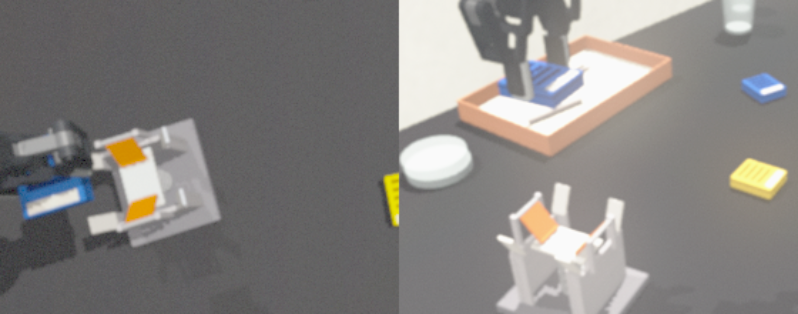

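Blue_1 is held (width 0.56, about 48 mm), level and gripped about mid-length. The visible end edge of its lid runs from about (17.5,283) to (64.6,269) in the top view. I'll check that against the expected end, then lower to just above the flaps and look again.

```bash
python3 - <<'E'
from h import *
f=r.grab_frame("top"); e=plane(f,[(17.5,283),(64.6,269)],.276)[:,:2]*1e3
p=r.get_eef_pos(); a=np.radians(MA); x=np.array([np.cos(a),np.sin(a)])
d=e[0]-e[1]; print(p,"edge",e.round(1),"len",np.linalg.norm(d),"ang-90",np.degrees(np.arctan2(d[1],d[0]))-90,"implied centre",e.mean(0)+30*x)
print(r.move_straight([*M,.085],rate=.15,max_force=10),r.get_eef_pos()); r.dwell(.2)
ims=[]
for n in("top","side"):
    F=r.grab_frame(n); ims.append(cv2.resize(F["pixels"][190:310,20:165] if n=="top" else F["pixels"][190:310,115:260],(398,330),interpolation=cv2.INTER_CUBIC))
    ks=blobs(F,"orange",20); print(n,[cen(k).round(1) for k in ks])
cv2.imwrite("pics/above1.png",(255*(np.hstack(ims)/255)**.6)[:,:,::-1].astype(np.uint8)); print(r.get_time())
E
```

```text
[0.47590754 0.26701363 0.23990477] edge [[440.2 277.8]
 [455.5 226.5]] len 53.51300489929321 ang-90 16.64726800234324 implied centre [476.52298212 261.09084554]
False [0.47605347 0.2680917  0.08579582]
top []
side []
23.2083
```

View pics/above1.png

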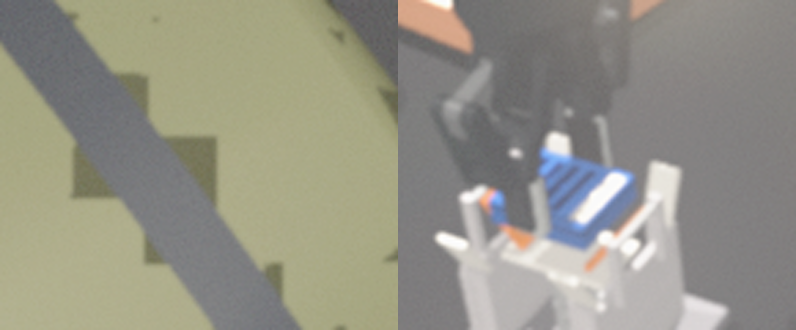

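The top view is blocked by the arm. In the side view the cassette hangs level between the guides, just above the flaps. The lid's far corner is at about (202.1,252.7) and its near corner at about (179,272). The front hinge bar ends are at (190.4,277.4) and (208.6,262.9). I'll compare these in one frame before pushing.

```bash
python3 - <<'E'
from h import *
F=r.grab_frame("side"); a=np.radians(MA); Rm=np.array([[np.cos(a),np.sin(a)],[-np.sin(a),np.cos(a)]])
L=lambda uv,z:((plane(F,uv,z)[:,:2]-M)@Rm.T*1e3).round(1)
print(L([(202.1,252.7),(179,272)],.122),"bar",L([(190.4,277.4),(208.6,262.9)],.110))
P=F["pixels"][235:315,150:235]; im=cv2.resize(P,(797,750)[:2],interpolation=cv2.INTER_CUBIC)[:590]
cv2.imwrite("pics/z.png",(255*(im/255)**.6)[:,:,::-1].astype(np.uint8)); print(r.get_ft_force())
E
```

```text
[[-31.5 -25.8]
 [-25.8  25.1]] bar [[-37.8  16.9]
 [-44.1 -21.6]]
[ 0.41729959  0.38649834 -0.8011247 ]
```

View pics/z.png

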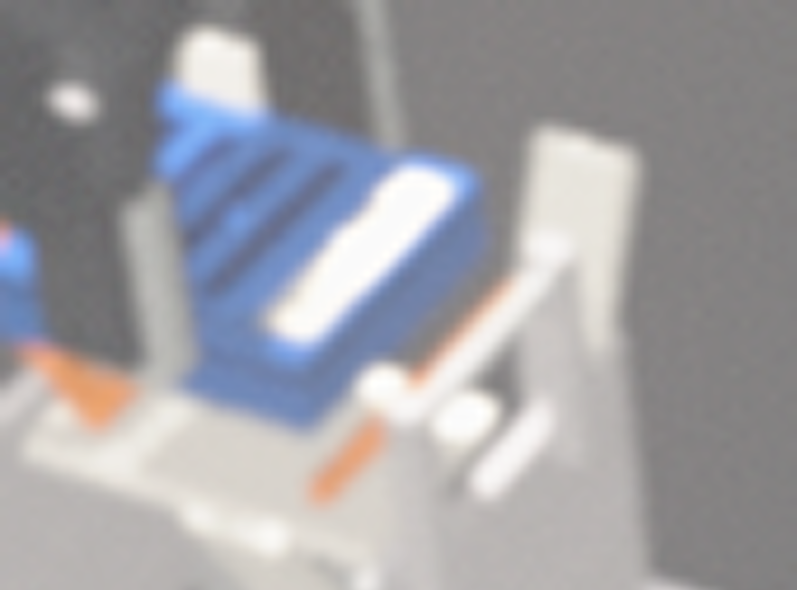

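The zoom confirms it: cassette and front hinge bar are concentric to within 2–3 mm in y. The side view leans one way and the top view the other, so the current centre is a good compromise. Now pushing.

```bash
cat >> h.py <<'E'
def push():
    hit=False
    for z in(.06,.045,.0325):
        hit=r.move_straight([*M,z],rate=.04,max_force=30); print(hit,r.get_eef_pos().round(4),r.get_ft_force().round(1))
        if hit: return False
    r.dwell(.3); r.move_gripper(1.0); r.dwell(.2); print("open",r.get_width(),r.get_ft_force().round(1))
    print(r.move_straight([*M,.10],rate=.12,max_force=10), r.move_straight([*M,.22],rate=.2),r.get_time()); return True
E
python3 - <<'E'
from h import *
if push(): r.move_ptp([.6,.0,.2],ori(107.3))
ims=[]
for n in("top","side"):
    F=r.grab_frame(n); ims.append(cv2.resize(F["pixels"][190:310,20:165] if n=="top" else F["pixels"][230:350,115:260],(398,330),interpolation=cv2.INTER_CUBIC))
    print(n,[(cen(k).round(1),cv2.contourArea(k)) for k in blobs(F,"blue",40)])
cv2.imwrite("pics/in1.png",(255*(np.hstack(ims)/255)**.6)[:,:,::-1].astype(np.uint8)); print(r.get_time())
E
```

```text
False [0.4755 0.2674 0.06  ] [-0.2 -0.4  3.2]
False [0.4756 0.2676 0.0449] [1.2 1.1 3.1]
False [0.4756 0.2676 0.0326] [-0.4 -0.7  4.8]
open 0.9994093605337403 [ 0.6 -0.2 -0.2]
False False 27.4417
top [(array([100.5, 254.5]), 767.5)]
side [(array([172.7, 280.5]), 493.0), (array([313.5, 170.4]), 285.0), (array([476.3, 136.9]), 3439.0)]
28.675
```

View pics/in1.png

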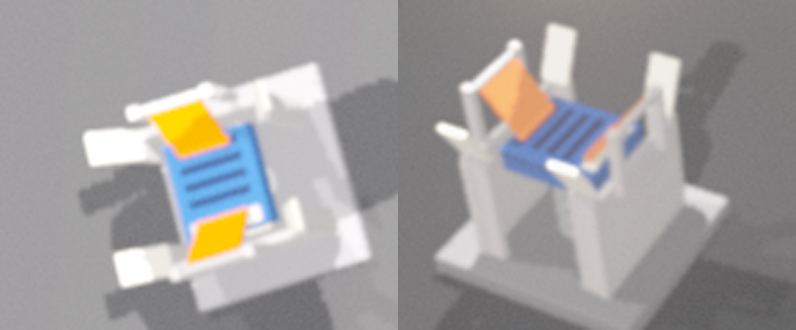

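The first cassette is in, level, with both lips closed over it (top view blob (100.5,254.5), side view (172.7,280.5)). Same routine for the second one.

```bash
python3 - <<'E'
from h import *
pick((.615,-.244),73.7); w=r.get_width()
if .5<w<.65:
    f=r.grab_frame("top"); print([(cen(k).round(1),cv2.contourArea(k)) for k in blobs(f,"blue",150)])
    r.move_straight([*M,.085],rate=.15,max_force=10)
    if push(): r.move_ptp([.6,.0,.2],ori(107.3)); r.move_ptp([.45,-.35,.25],ori(107.3))
ims=[]
for n in("top","side"):
    F=r.grab_frame(n); ims.append(cv2.resize(F["pixels"][190:310,20:165] if n=="top" else F["pixels"][230:350,115:260],(398,330),interpolation=cv2.INTER_CUBIC))
    for c in("blue","yellow"): print(n,[(cen(k).round(1),cv2.contourArea(k)) for k in blobs(F,c,40)])
    if n=="top":
        ks=[k for k in blobs(F,"blue",150) if cen(k)[0]<160]; print([rect(F,k,.080) for k in ks])
cv2.imwrite("pics/in2.png",(255*(np.hstack(ims)/255)**.6)[:,:,::-1].astype(np.uint8)); print(r.get_time())
E
```

```text
stop False [ 0.61558764 -0.24412837 -0.01875818]
width 0.564714626644276
width 0.5660965146541139
[0.47662192 0.26612745 0.23967153] [ 0.60235868 -0.40524971 -0.86206364] 35.4167
[(array([ 38.4, 267.1]), 1003.0), (array([100.2, 254.6]), 818.0)]
False [0.4766 0.2685 0.0605] [1.8 0.8 3.5]
False [0.4761 0.2684 0.0453] [1.8 1.9 3.3]
False [0.4761 0.2684 0.033 ] [2.2 2.5 4.8]
open 1.001632534484235 [-0.9 -0.6  0.1]
False False 40.8333
top [(array([101.9, 254.5]), 962.0)]
top [(array([286. , 264.5]), 853.0), (array([62.5, 30. ]), 141.5), (array([26.9, 29.8]), 150.0)]
[(array([476.1, 262.7]), array([61.7, 59.6]), 16.3)]
side [(array([171.1, 283.7]), 662.5), (array([476.3, 136.9]), 3443.0)]
side [(array([308.3, 234.7]), 515.5)]
43.5
```

View pics/in2.png

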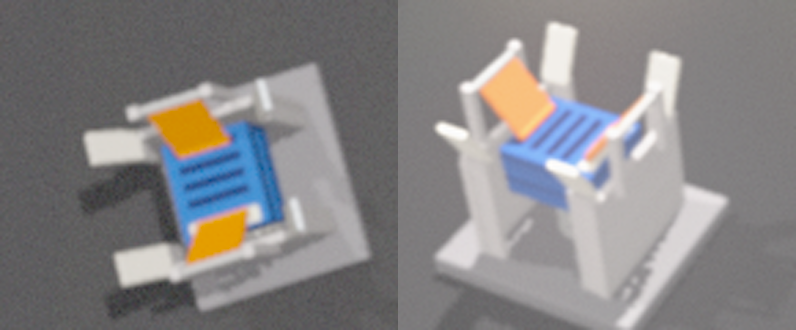

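Both cassettes are stacked level under the closed lips. The side blob has grown downward by one thickness, the yellow blob hasn't moved, and the arm is clear.

```bash
python3 -c "
from bench import r
print(r.get_ft_force(),r.get_time()); r.sign_off()"
```

```text
[0.87777968 0.45278249 0.94160036] 43.5
the job is handed in; nothing more can be done
```

Both blue cassettes are loaded in the magazine, and I handed the job in at 43.5 s of the 64 s allowed. No verdict was reported.

**Failed attempt:** The first grasp closed on nothing. A touch on the bare bench showed the real fingertips about 21 mm above the reported TCP. I lowered every height by that much, and both picks then worked, with the fingers closing to about 48 mm. Pushing each cassette in took about 5 N.

**Final checks:**
- **Cassettes:** both lie level, lid up, one on the other, with the orange lips closed over the upper one in both camera views. Their centre reads about (476, 263) mm, 4–5 mm in y from the magazine centre I used. Part of that comes from the visible side faces, and it is within the 15 mm limit.
- **Yellow cassette:** its image position is unchanged to about 0.1 px in both views.
- **Arm:** it was parked clear, with about 1 N or less on each axis.

**Disagreements:**
- **Magazine centre:** it differed by up to 4 mm in y between its base corners and its hinges.
- **Held first cassette:** the two cameras disagreed by a few mm on its y position relative to the magazine, so I kept the compromise centre.

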